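# Close the storage tin with its inner lid and lift the outer lid off for washing

### The job

The storage tin stands open with its two lids nested beside it: take both lids together by the knob of the inner lid, lower them gently onto the tin until the inner lid is fully seated, and let go. Then take the outer lid by its rim and lift it off alone for washing, the inner lid staying fully seated. Finish while holding the outer lid level and still in the gripper, well clear above the knob (do not put it down or let go), with the tin and everything else left where it stood.

Things in the scene. Friction and masses are not known exactly. Their poses are not given: they have to be found in the camera images.
- caddy: Open dark steel tin, loose, 0.8 kg. Body 62 mm across to 82 mm height, conical shoulder, then an upright open neck from 86 to 105 mm height, 48 mm across outside, 42 inside. Origin: centre of its underside; z up. Starts at the left or right, the lids on the other side. At the left an upright panel (y 0.31 m) and a tall larder behind it: keep the arm clear.
- inner_lid: Inner lid, loose, 0.16 kg, round. From its foot (origin, z up): plug 18 mm deep, 39 mm across, tapered to 28 at the foot; flange 51 mm across at 18-22 mm, which rests on the tin's rim; upright round wooden knob 18 mm across at 22-52 mm. Starts standing on the worktop under the outer lid. Fully seated, its origin is 87 mm above the tin's origin, on the tin's axis (1.5 mm play).
- outer_lid: Outer lid, loose, 0.08 kg: steel cap 60 mm across, 20 high, open below. Top plate 3 mm, with a 24 mm centre hole through which the knob stands out by 27 mm; skirt 2.5 mm thick. Origin: centre of the skirt's lower edge, z up; nested, 5 mm above the inner lid's origin.
- outer_lid_top (a point): Centre of the outer lid's top face, 20 mm above its lower edge. Nested it is 25 mm above the inner lid's foot; on the seated inner lid, 112 mm above the tin's underside. The outer lid lies loosely on the flange (2 mm play): lifted by the knob both lids come; gripped across its 60 mm skirt and lifted, it comes alone.
- tealight: Bystander: tealight in a round metal cup, 38 mm across, 17 high, in front and between the tin and the lids; origin under its centre. Leave it alone.
- timer: Bystander: round kitchen wind-up timer, 62 mm across, 44 high, standing behind and between the tin and the lids; origin under its centre. Leave it alone.
- glass: Bystander: clear drinking glass, 77 mm across, 89 high, at the back; origin under its centre. Leave it alone.
- big_mug: Bystander: two-tone mug with handle, 86x121 mm, 99 high, at the back right; origin under its centre. Leave it alone.
- spice_jar: Bystander: spice jar with screw cap, 45 mm across, 106 high, at the back; origin under its centre. Leave it alone.
- pepper_mill: Bystander: turned wooden pepper mill, 58 mm across, 150 high, at the back; origin under its centre. Leave it alone.
- food_tin: Bystander: closed food tin, 75 mm across, 58 high, at the back; origin under its centre. Leave it alone.

How it is judged:
By the outcome, as a careful person would: the job done as asked, in the order asked, and still so for the second after the job is handed in, while the arm keeps its last pose, push and grip.
It also fails if it takes over 58 s, if anything falls off the work surface, if the arm or the gripper's body presses on something with over 40 N, if the wrist force passes 120 N, or if a joint passes its speed limit or range.

### The arm

A 6-joint arm with a two-finger parallel gripper is mounted at the origin on a cart in front of the work surface, level with it; the furniture and walls round the work are solid. World frame = base frame: x ahead of the robot, y to its left, z up, the work surface at z = 0. Lengths are in mm, angles in rad, forces in N, time in s.
With the tool pointing down it reaches from about 400 to 925 mm from the base axis. Payload 12.5 kg.
Tool frame: the origin (TCP) lies between the finger pads; the fingertips stand 19 mm ahead of it and the grasp point (between the pads) is the TCP (env.nose_length is the distance from the TCP to the fingertips, in mm); z points along the fingers, y is the line along which they close (so a half turn about z gives the same grasp; the last joint's range is limited). The gripper opens to 95 mm and grips with 3 to 60 N. Pads are 20 mm wide; open, the fingers measure 119 mm over their backs; the gripper's body (75 mm by 180 mm) begins 59 mm behind the grasp point.
Start: joints at [1.218, 0.491, 1.559, -0, 1.092, -0.106], TCP at [152.67, 606.083, 233.661] pointing down, gripper open.
Joint ranges: [-3.1, 3.1], [-0.84, 2.19], [0.05, 2.79], [-1.13, 4.28], [0.06, 2.93], [-2.69, 2.69]. Speed limits (rad/s): [2.22, 2.22, 2.79, 3.14, 3.14, 3.14].

### API

Orientations are given as [roll, pitch, yaw] about the fixed x, y, z axes, in that order (R = Rz(yaw) Ry(pitch) Rx(roll)).
In Python, from cell import env gives the robot as it stands. The module is installed in compiled form; this text tells all that it offers.
- The arm moves only by the tool drive_tool, never from a script. Its argument "rows" is a list that holds one entry, the list of rows, each a list of 7 numbers: the shift along the tool's x, y, z scaled (see below), then the turn, a rotation vector about the tool's x, y, z scaled (see below), then the opening, from 0 (shut) to 1 (fully open). In form: [[[tx, ty, tz, ax, ay, az, jaw], ...]]. A call has 1 to 5 rows; each row shifts and turns the commanded pose from where the row before left it, along the tool's axes as they then stand; what a row does not reach is not made up. The controller multiplies each number of a shift by 250 mm and each number of a turn by 180 degrees. A row lasts 1/8 s, in which the tool goes at most 62.5 mm and 10.7 degrees, less where a joint would pass 70% of its speed; a pose out of reach is approached as far as the arm can. A call with a number of a shift or a turn outside -1 to 1 is refused whole. A call with a gripper value outside its range is refused whole. The fingers move at their own pace and stop on an object; the grip force is fixed at half the most. Time passes only in rows, so rows that do not move let the fingers close. It gives the time, the measured TCP pose, the force, the opening and the grip force at its end, in the units of the state.
- env.state(): the state, without advancing time (a new reading comes with each control period).
- env.read_camera(name): name is "side" or "top" or "wrist"; returns a dict with "color" (400x640x3 uint8, blue, green, red), "camera_matrix" (3x3 intrinsics, pixels), "k1" (the pictures are not rectified: a ray, as slopes to the right and down, at radius r is drawn at 1 + k1 r^2 times it, then the intrinsics apply), "pose" (4x4, takes a point from camera to world coordinates). Camera axes: x right, y up, looking along -z (the intrinsics and any distortion apply to the point x, -y, -z); pixel columns grow to the right and rows downward; lengths in mm; the calibration is good to about 2 mm. A picture is of the moment at which its call begins. There is no depth.
- env.job_done(): hands the job in; it is judged then, once.
Trained networks look in a picture, given as the dict that the camera call returned (one of the last four; its "shot" number tells which), for a name from the list of things; names that differ only in an ending like _2 or _b are one class to them, and where a whole thing is asked for, a point or a joint stands for the part that bears it (a point fixed in the world has none). Each returns a list of dicts, best first, with "score" (0 to 1); they miss things now and then, are a little off and sometimes report something else, mostly with a low value. They report only what shows in the picture. A call takes as long as a camera call.
- env.search_frame(name, picture): "at" ([x, y, z] in mm, in the coordinates of the camera as it stood for that picture, good to about 4 mm: the middle of the surface that is visible of it).
- env.place_of(name, picture): "at" ([x, y, z] in mm, in the coordinates of the camera as it stood for that picture, good to about 4 mm: a listed point, or the origin of a listed thing).
The state is a dict: "t": time; "joints": joint angles; "qvel": joint speeds; "tau": joint torques, N m; "eef_pos": TCP position; "tcp_rot": TCP orientation; "ft_force": force on the tool from outside, world axes, zero at the start; "moment": the same for the moment, N m; "opening": opening from 0.0 (shut) to 1.0 (fully open); "grip_force": force on a finger pad.
Only numpy, scipy, OpenCV 4.12 (cv2) and the standard library are available. Lean on these libraries where they do the work, as an engineer would, in place of code of your own. Each camera call takes 0.05 s, during which the arm holds its last target. There are 200 camera calls.

## Working session

There is one attempt and no reset: what is moved stays moved. The work goes in short steps, Python scripts to look and compute and a tool call to move; the robot and the scene stay as the last step left them, time stands still between calls to the robot, and variables do not carry over. Pictures are saved under pics/ and viewed, at most 10 in all, crops included, and the job is handed in when it is done.

Besides the shell and the picture viewer there is one more tool, called by a JSON object that holds its "op" and its "data", one argument or row to a line. drive_tool: Moves the arm, as the interface text tells. Its arguments: {"type":"object","properties":{"rows":{"type":"array","items":{"type":"array","items":{"type":"array","items":{"type":"number","minimum":-1,"maximum":1}}}}},"required":["rows"]}

```bash
mkdir -p pics; cat > h.py <<'E'
import numpy as np, cv2
from cell import env
from scipy.spatial.transform import Rotation as R
np.set_printoptions(precision=1,suppress=True)
def w(p,a): P=np.array(p['pose']); return P[:3,:3]@np.array(a)+P[:3,3]
def proj(p,X):
    P=np.array(p['pose']); c=P[:3,:3].T@(np.array(X)-P[:3,3]); s=np.array([c[0],-c[1]])/-c[2]
    s=s*(1+p['k1']*(s@s)); K=p['camera_matrix']; return (K@np.r_[s,1])[:2]
def ray(p,u,v):
    K=np.array(p['camera_matrix']);d=np.array([(u-K[0,2])/K[0,0],(v-K[1,2])/K[1,1]]);s=d.copy()
    for _ in range(20): s=d/(1+p['k1']*(s@s))
    P=np.array(p['pose']); return P[:3,3],P[:3,:3]@np.array([s[0],-s[1],-1])
def atz(p,u,v,z):
    o,d=ray(p,u,v); return o+d*(z-o[2])/d[2]
def look(name,things,save=None):
    p=env.read_camera(name)
    if save: cv2.imwrite('pics/'+save,p['color'])
    for t in things:
        for r in env.place_of(t,p)[:2]:
            X=w(p,r['at']); print(name,t,round(r['score'],2),X,'px',proj(p,X))
    return p
E
python3 - <<'E'
from h import *
s=env.state(); print(s['t'],s['eef_pos'],s['tcp_rot'],s['opening'],env.nose_length)
print(R.from_euler('xyz',s['tcp_rot']).as_matrix())
T=['caddy','inner_lid','outer_lid','outer_lid_top','tealight','timer']
look('top',T+['glass','big_mug','spice_jar','pepper_mill','food_tin'],'top0.png'); look('side',T,'side0.png')
print(env.state()['t'])
E
```

```text
0.0 [152.6 605.9 233.1] [-3.1 -0.   2.9] 0.9996320500122154 19.0
[[-1.   0.2 -0. ]
 [ 0.2  1.  -0. ]
 [ 0.  -0.  -1. ]]
top caddy 0.62 [ 499.3 -241.4    3. ] px [425.7 224.2]
top inner_lid 0.45 [475.9  -3.6   0.9] px [325.4 236.5]
top inner_lid 0.24 [387.1 -75.4   1.1] px [357.2 274. ]
top outer_lid 0.63 [479.4  -5.2   3.2] px [326.1 234.9]
top tealight 0.52 [386.  -72.    0.6] px [355.7 274.5]
top timer 0.6 [582.7 -71.3   2.8] px [352.7 191. ]
top glass 0.61 [675.3 193.6  -1.2] px [242.4 156.2]
top big_mug 0.78 [ 659.7 -172.4   -0.4] px [393. 159.]
top spice_jar 0.6 [670.2  22.8   0.2] px [312.6 156.4]
top pepper_mill 0.68 [664.7 -49.1  -2.2] px [342.2 158.3]
top pepper_mill 0.56 [479.3  -4.9   5.4] px [325.9 234.9]
top food_tin 0.91 [642.   88.5  -0.1] px [285.6 168.4]
side caddy 0.8 [ 498.7 -243.2   -1.8] px [387.7 290.2]
side inner_lid 0.58 [478.3  -2.5   0.3] px [293.5 240.5]
side outer_lid 0.7 [480.4  -1.1   2.6] px [293.8 238.9]
side outer_lid_top 0.58 [479.3  -4.   24.6] px [294.  230.8]
side tealight 0.8 [386.9 -78.2  -3.3] px [281.2 275. ]
side timer 0.76 [581.9 -72.3   1.5] px [350.4 235.6]
0.95
```

View pictures.

View pics/top0.png

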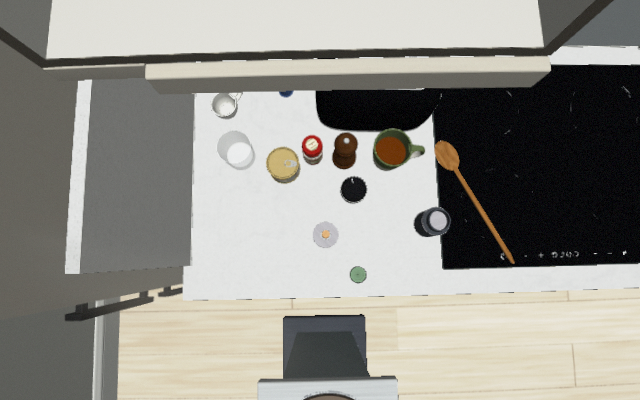

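View pics/side0.png

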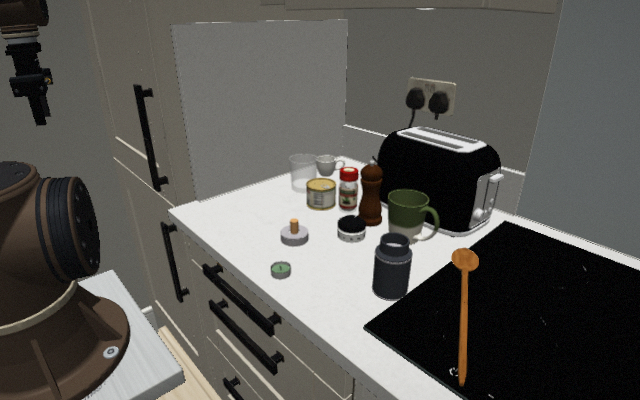

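```bash
python3 - <<'E'
from h import *
p=env.read_camera('top'); q=env.read_camera('side')
print('top: panel front foot',atz(p,190,266,0),'worktop corner',atz(p,183,298,0),'larder handle',atz(p,85,310,0))
print('top wall of panel', [atz(p,72,271,z) for z in (200,400,600,800)])
print('side: panel foot',atz(q,195,203,0),'corner',atz(q,172,208,0))
o,d=ray(q,174,24); print('panel top at y310',o+d*(310-o[1])/d[1])
s=env.state(); print(R.from_euler('xyz',s['tcp_rot']).as_matrix().round(3).tolist(), s['joints'])
E
```

```text
top: panel front foot [413.6 315.8   0. ] worktop corner [340.1 330.9   0. ] larder handle [315.3 563.6   0. ]
top wall of panel [array([411.9, 471.3, 200. ]), array([417.6, 342.6, 400. ]), array([423.4, 213.9, 600. ]), array([429.1,  85.2, 800. ])]
side: panel foot [403.7 312.6   0. ] corner [346.5 326.    0. ]
panel top at y310 [414.8 310.  427.9]
[[-0.97, 0.244, 0.0], [0.244, 0.97, 0.0], [0.0, 0.0, -1.0]] [ 1.2  0.5  1.6  0.   1.1 -0.1]
```

{"op": "drive_tool", "data": {
  "rows": [
    [[0,0,0,0,0,-0.0392,1],[0,0,0,0,0,-0.0392,1],[0,-0.22,0,0,0,0,1],[0,-0.22,0,0,0,0,1],[0,-0.22,0,0,0,0,1]]
  ]
}}

```text
t: 1.68
eef_pos: [152.4, 439.4, 233.6]
tcp_rot: [3.141, 0.0, 3.141]
ft_force: [0.1, -0.7, 0.8]
opening: 1.0
grip_force: 0.0
```

{"op": "drive_tool", "data": {
  "rows": [
    [[-0.176,-0.2,0,0,0,0,1],[-0.176,-0.2,0,0,0,0,1],[-0.16,-0.156,0,0,0,0,1],[-0.16,-0.156,0,0,0,0,1],[0,0,0,0,0,0,1]]
  ]
}}

```text
t: 2.3
eef_pos: [317.3, 267.1, 233.8]
tcp_rot: [3.141, 0.001, 3.136]
ft_force: [-0.3, -0.2, -0.5]
opening: 1.0
grip_force: 0.0
```

{"op": "drive_tool", "data": {
  "rows": [
    [[-0.106,-0.184,0,0,0,0,1],[-0.106,-0.184,0,0,0,0,1],[-0.1,-0.22,0,0,0,0,1],[-0.1,-0.22,0,0,0,0,1],[-0.1,-0.2,0,0,0,0,1]]
  ]
}}

```text
t: 2.92
eef_pos: [443.5, 16.0, 233.9]
tcp_rot: [3.141, 0.001, 3.142]
ft_force: [0.8, 0.4, 0.6]
opening: 0.999
grip_force: 0.0
```

```bash
python3 - <<'E'
from h import *
s=env.state(); print(s['t'],s['eef_pos'],s['tcp_rot'],s['joints'])
look('wrist',['outer_lid_top','outer_lid','inner_lid'],'wr0.png')
look('top',['outer_lid','inner_lid']);look('side',['outer_lid_top','inner_lid'])
E
```

```text
2.925 [443.5  16.  233.9] [3.1 0.  3.1] [-0.1  0.2  2.   0.   0.9 -1.7]
wrist outer_lid_top 0.88 [479.7  -1.2  25.1] px [309.5 211.5]
wrist outer_lid_top 0.49 [388.6 -80.9   1.2] px [245.3 135.6]
wrist outer_lid 0.78 [479.5  -3.9   6.6] px [308.  206.9]
wrist inner_lid 0.69 [477.3  -6.5  -3.9] px [306.4 203. ]
top outer_lid 0.19 [ 501.1 -237.9   -0.5] px [423.7 223.6]
side outer_lid_top 0.9 [481.   -2.8  23.5] px [294.2 230.8]
side inner_lid 0.68 [479.   -4.9  -1.8] px [294.5 241.6]
```

View pics/wr0.png

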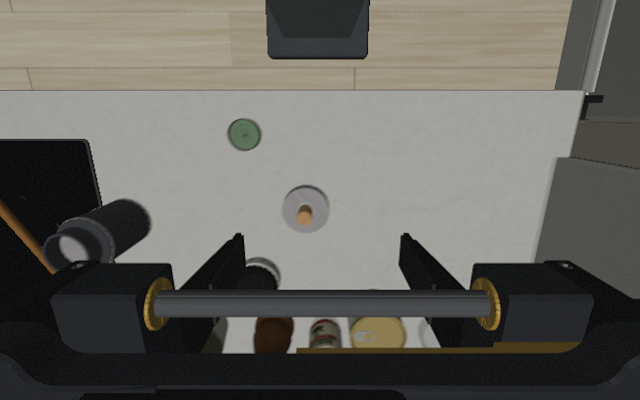

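```bash
python3 - <<'E'
from h import *
p=env.read_camera('wrist'); im=p['color']
hsv=cv2.cvtColor(im,cv2.COLOR_BGR2HSV)
m=((hsv[...,0]<25)&(hsv[...,1]>70)).astype(np.uint8); m[:180]=0;m[240:]=0;m[:,:270]=0;m[:,350:]=0
ys,xs=np.nonzero(m); print('knob',xs.min(),xs.max(),ys.min(),ys.max(),xs.mean(),ys.mean(),[atz(p,xs.mean(),ys.mean(),z) for z in (40,)])
print('proj lid ctr top',proj(p,[479.5,-3.5,25]),'knob top',proj(p,[479.5,-3.5,52]))
big=cv2.resize(np.hstack([im[170:250,265:345],im[200:280,30:110]]),None,fx=5,fy=5,interpolation=cv2.INTER_CUBIC)
cv2.imwrite('pics/crop1.png',big)
look('wrist',['caddy'])
E
```

```text
knob 296 311 205 225 303.7886178861789 215.02032520325204 [array([478.5,  -5.3,  40. ])]
proj lid ctr top [305.9 211.9] knob top [304.7 219.1]
wrist caddy 0.56 [ 498.4 -248.    -6. ] px [129.  217.4]
```

View pics/crop1.png

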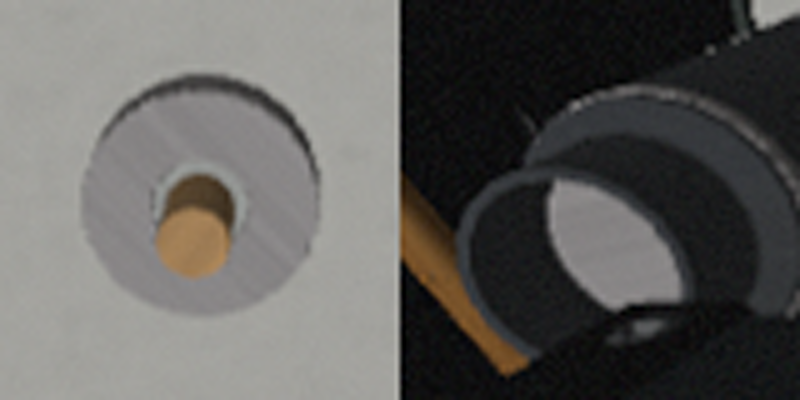

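{"op": "drive_tool", "data": {
  "rows": [
    [[-0.143,-0.083,0,0,0,0,1],[0,0,0.2,0,0,0,1],[0,0,0.2,0,0,0,1],[0,0,0.16,0,0,0,1],[0,0,0,0,0,0,0.6]]
  ]
}}

```text
t: 4.2
eef_pos: [477.5, -3.4, 91.8]
tcp_rot: [3.141, -0.005, 3.141]
ft_force: [-0.5, -0.0, 0.3]
opening: 0.94
grip_force: 0.0
```

```bash
python3 - <<'E'
from h import *
s=env.state(); print(s['t'],s['eef_pos'],s['tcp_rot'],s['opening'])
p=look('wrist',[]); 
for X in ([479.3,-5,52],[479.3,-5,25]): print(proj(p,X))
im=p['color'].copy(); cv2.drawMarker(im,tuple(int(a) for a in proj(p,[479.3,-5,52])),(0,0,255),0,8)
cv2.imwrite('pics/c2.png',im[150:400,170:470])
E
```

```text
4.2 [477.5  -3.4  91.8] [ 3.1 -0.   3.1] 0.9397609753181715
[321.7 240.8]
[321.7 226.8]
```

View pics/c2.png

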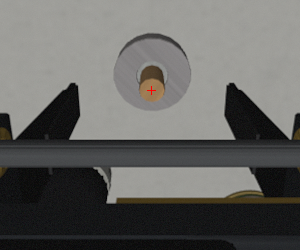

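{"op": "drive_tool", "data": {
  "rows": [
    [[-0.007,-0.006,0.1,0,0,0,0.6],[0,0,0.06,0,0,0,0.6],[0,0,0.015,0,0,0,0.6],[0,0,0,0,0,0,0.4],[0,0,0,0,0,0,0.4]]
  ]
}}

```text
t: 4.88
eef_pos: [480.8, -5.2, 50.5]
tcp_rot: [-3.142, 0.001, 3.141]
ft_force: [-0.3, -0.6, -0.2]
opening: 0.448
grip_force: 0.0
```

{"op": "drive_tool", "data": {
  "rows": [
    [[0,0,0,0,0,0,0.3],[0,0,0,0,0,0,0.1],[0,0,0,0,0,0,0],[0,0,0,0,0,0,0],[0,0,0,0,0,0,0]]
  ]
}}

```text
t: 5.5
eef_pos: [480.5, -5.1, 49.9]
tcp_rot: [3.141, 0.0, 3.141]
ft_force: [-1.0, 0.5, 0.3]
opening: 0.182
grip_force: 29.8
```

{"op": "drive_tool", "data": {
  "rows": [
    [[0,0,-0.04,0,0,0,0],[0,0,-0.1,0,0,0,0],[0,0,-0.16,0,0,0,0],[0,0,-0.16,0,0,0,0],[0,0,-0.1,0,0,0,0]]
  ]
}}

```text
t: 6.12
eef_pos: [480.4, -5.2, 192.2]
tcp_rot: [-3.141, 0.002, 3.141]
ft_force: [-0.5, -0.2, -3.0]
opening: 0.181
grip_force: 29.8
```

```bash
python3 - <<'E'
from h import *
s=env.state(); print(s['t'],s['eef_pos'],s['tcp_rot'],s['opening'],s['ft_force'])
p=look('side',['outer_lid_top','inner_lid','caddy'],'s1.png'); look('wrist',['outer_lid_top']); q=look('top',['caddy'])
a=cv2.resize(p['color'][160:310,230:430],None,fx=2,fy=2); b=cv2.resize(q['color'][180:260,390:470],None,fx=3.75,fy=3.75,interpolation=cv2.INTER_CUBIC)
cv2.imwrite('pics/c3.png',np.hstack([a,b]))
print(proj(q,[499,-242,105]))
E
```

```text
6.125 [480.4  -5.2 192.2] [-3.1  0.   3.1] 0.1813805312210989 [-0.5 -0.2 -3. ]
side outer_lid_top 0.6 [480.9  -5.4 167.5] px [292.9 167.7]
side inner_lid 0.44 [480.7  -3.9 145.3] px [292.7 178. ]
side caddy 0.92 [ 501.3 -242.4    0.2] px [388.4 288.4]
side caddy 0.74 [479.   -3.5 144.4] px [291.9 178.6]
top caddy 0.9 [ 501.6 -239.2   -1.5] px [424.1 223.4]
[439.  220.5]
```

View pics/c3.png

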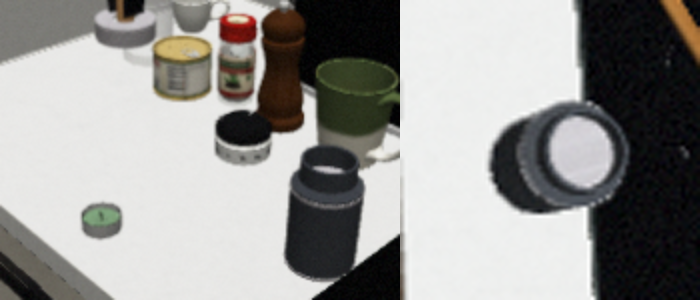

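{"op": "drive_tool", "data": {
  "rows": [
    [[-0.06,-0.2,0,0,0,0,0],[-0.06,-0.24,0,0,0,0,0],[-0.06,-0.24,0,0,0,0,0],[-0.06,-0.2,0,0,0,0,0],[0,-0.06,0,0,0,0,0]]
  ]
}}

```text
t: 7.15
eef_pos: [540.5, -242.8, 188.3]
tcp_rot: [3.141, -0.001, 3.139]
ft_force: [-0.4, 0.9, -2.4]
opening: 0.178
grip_force: 29.8
```

```bash
python3 - <<'E'
from h import *
s=env.state(); print(s['t'],s['eef_pos'],s['tcp_rot'],s['opening'],s['ft_force'],s['joints'])
p=look('wrist',['caddy','outer_lid_top','inner_lid']); look('side',['caddy'])
for X in ([500,-242,105],): print(proj(p,X))
im=p['color'].copy()
for r,z in ((24,105),(21,105),(31,82)):
    pts=np.array([proj(p,[500+r*np.cos(a),-242+r*np.sin(a),z]) for a in np.linspace(0,6.28,60)]).astype(int)
    for x in pts[::3]: cv2.circle(im,tuple(int(v) for v in x),0,(0,0,255),-1)
cv2.imwrite('pics/c4.png',cv2.resize(im[50:350,170:470],None,fx=2,fy=2,interpolation=cv2.INTER_CUBIC))
E
```

```text
7.15 [ 540.5 -242.8  188.3] [ 3.1 -0.   3.1] 0.17809202652436557 [-0.4  0.9 -2.4] [-0.5  0.5  1.7 -0.   1.  -2.1]
wrist caddy 0.86 [ 497.8 -249.5   -2.9] px [317.3 149.7]
wrist inner_lid 0.89 [ 537.9 -243.9  138.3] px [322.5 229.3]
side caddy 0.92 [ 498.3 -241.7   -1.1] px [387.  289.6]
[324.8 168.4]
```

View pics/c4.png

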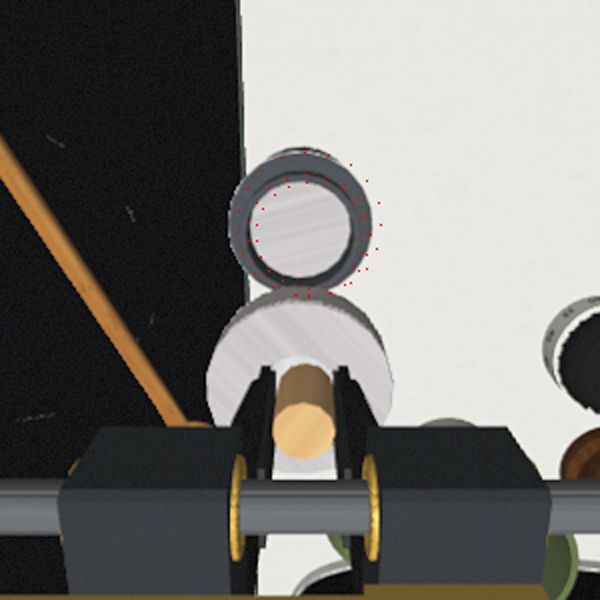

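```bash
python3 - <<'E'
from h import *
p=env.read_camera('wrist'); C=lambda u,v:(170+u/2,50+v/2)
for z in (86,105):
    L,Rr,T,B=[atz(p,*C(*c),z) for c in ((229,225),(372,225),(300,152),(300,293))]
    print(z,L,Rr,T,B,'dia',abs(L-Rr)[1],'ctr',(L+Rr)[1]/2,(T+B)[0]/2)
print('pose',np.array(p['pose'])[:3,3])
# knob top and lid
print('knob top',atz(p,*C(303,430),190.6))
g=cv2.cvtColor(p['color'],cv2.COLOR_BGR2GRAY); print('row v=162',g[162,275:365].tolist()); print('col u=320',g[115:200,320].tolist())
E
```

```text
86 [ 498.4 -272.    86. ] [ 498.2 -211.5   86. ] [ 468.4 -242.    86. ] [ 528.1 -242.    86. ] dia 60.4599030969643 ctr -241.75858952067043 498.22587817617364
105 [ 495.4 -269.6  105. ] [ 495.3 -213.7  105. ] [ 467.6 -241.8  105. ] [ 522.9 -241.8  105. ] dia 55.95478634320534 ctr -241.64410432005297 495.2569919021251
pose [ 458.4 -240.2  341. ]
knob top [ 538.7 -240.4  190.6]
row v=162 [19, 23, 10, 20, 19, 77, 88, 89, 88, 88, 84, 86, 89, 88, 53, 63, 185, 207, 202, 200, 201, 200, 198, 199, 200, 199, 200, 199, 201, 202, 202, 202, 203, 201, 202, 201, 201, 201, 200, 202, 202, 203, 203, 204, 204, 203, 205, 205, 204, 205, 204, 202, 202, 201, 201, 200, 200, 198, 200, 200, 201, 203, 204, 206, 214, 138, 70, 83, 88, 83, 84, 82, 83, 81, 82, 78, 134, 227, 235, 232, 232, 233, 232, 232, 232, 231, 230, 232, 232, 232]
col u=320 [232, 232, 232, 232, 232, 231, 232, 233, 188, 64, 95, 135, 111, 83, 84, 85, 89, 87, 85, 86, 77, 54, 51, 75, 88, 81, 129, 186, 203, 199, 199, 203, 207, 211, 208, 206, 200, 197, 202, 203, 202, 200, 200, 201, 201, 201, 203, 203, 205, 200, 201, 201, 206, 208, 206, 205, 207, 208, 207, 204, 205, 207, 206, 205, 203, 204, 201, 205, 206, 206, 207, 211, 183, 102, 44, 51, 51, 55, 85, 107, 107, 106, 106, 102, 106]
```

```bash
python3 - <<'E'
from h import *
for k in range(2):
    s=env.state(); p=env.read_camera('wrist'); print(s['t'],s['eef_pos'],np.array(p['pose'])[:3,3],s['tcp_rot'])
g=cv2.cvtColor(p['color'],cv2.COLOR_BGR2GRAY)
hsv=cv2.cvtColor(p['color'],cv2.COLOR_BGR2HSV)
print('row162',g[162,275:300].tolist(),g[162,335:360].tolist()); print('col316',g[115:200,316].tolist())
m=((hsv[...,0]<25)&(hsv[...,1]>70)).astype(np.uint8);m[:220]=0;m[290:]=0;m[:,:300]=0;m[:,345:]=0
ys,xs=np.nonzero(m);print('knob',xs.min(),xs.max(),ys.min(),ys.max(),xs.mean(),ys.mean(), [atz(p,xs.mean(),ys.mean(),z) for z in (170,181,191)])
im=p['color'].copy()
for r,z in ((24,105),(31,82)):
    for a in np.linspace(0,6.28,30): cv2.circle(im,tuple(int(round(v)) for v in proj(p,[499+r*np.cos(a),-243+r*np.sin(a),z])),0,(0,0,255),-1)
cv2.imwrite('pics/c5.png',cv2.resize(im[100:280,250:400],None,fx=3.3,fy=3.3,interpolation=cv2.INTER_CUBIC))
for r in env.place_of('caddy',p)[:1]: print(w(p,r['at']))
E
```

```text
7.5 [ 540.3 -238.8  189.9] [ 458.5 -240.3  341.1] [ 3.1 -0.  -3.1]
7.55 [ 540.4 -239.   190.1] [ 458.5 -240.4  341.2] [ 3.1  0.  -3.1]
row162 [21, 18, 18, 17, 8, 121, 104, 87, 88, 88, 84, 90, 90, 91, 67, 33, 162, 201, 204, 200, 200, 200, 198, 199, 199] [202, 203, 205, 206, 211, 159, 75, 75, 88, 88, 73, 80, 83, 84, 82, 84, 87, 217, 235, 233, 232, 231, 232, 232, 232]
col316 [232, 232, 232, 231, 232, 233, 234, 233, 173, 34, 122, 145, 77, 85, 88, 89, 86, 86, 86, 82, 61, 56, 74, 87, 81, 124, 181, 203, 202, 199, 199, 199, 203, 210, 210, 208, 205, 199, 196, 199, 203, 202, 199, 201, 202, 201, 201, 204, 205, 202, 201, 200, 202, 206, 207, 208, 205, 207, 206, 206, 204, 207, 207, 207, 204, 202, 201, 204, 206, 207, 206, 208, 188, 109, 44, 50, 49, 62, 92, 108, 106, 106, 105, 104, 126]
knob 306 338 232 279 321.83212851405625 256.15421686746987 [array([ 543.9, -240.5,  170. ]), array([ 538.4, -240.5,  181. ]), array([ 533.5, -240.5,  191. ])]
[ 500.5 -249.9   -3.7]
```

View pics/c5.png

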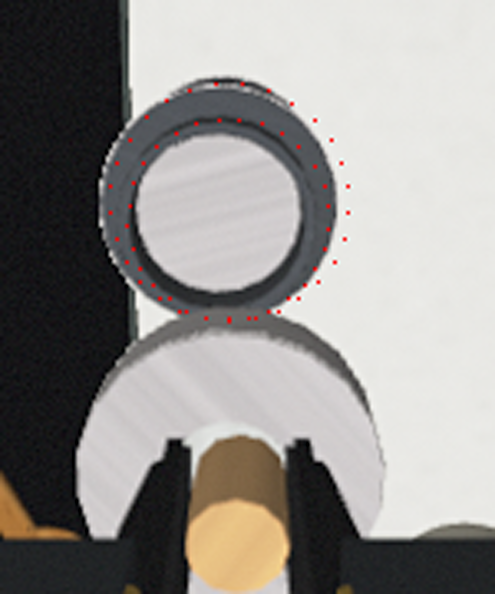

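{"op": "drive_tool", "data": {
  "rows": [
    [[0.08,-0.018,0,0,0,0,0],[0.08,0,0,0,0,0,0],[0,0,0.06,0,0,0,0],[0,0,0.04,0,0,0,0],[0,0,0,0,0,0,0]]
  ]
}}

```text
t: 8.28
eef_pos: [500.5, -244.4, 163.6]
tcp_rot: [3.14, -0.002, 3.141]
ft_force: [-0.0, -0.4, -2.0]
opening: 0.183
grip_force: 29.8
```

```bash
python3 - <<'E'
from h import *
env.read_camera('top');env.read_camera('top')
s=env.state(); print(s['t'],s['eef_pos'],np.array(s['tcp_rot']).round(4).tolist(),s['ft_force'])
p=look('side',['outer_lid_top','caddy'])
q=env.read_camera('wrist')
print(np.array(p['pose'])[:3,3])
for X in ([499.5,-243.5,105],[499.5,-243.5,40]): print(proj(p,X))
a=cv2.resize(p['color'][180:305,340:440],None,fx=4,fy=4,interpolation=cv2.INTER_CUBIC);b=cv2.resize(q['color'][150:275,270:370],None,fx=4,fy=4,interpolation=cv2.INTER_CUBIC)
cv2.imwrite('pics/c6.png',np.hstack([a,b]))
E
```

```text
8.375 [ 500.8 -244.6  164.6] [3.1413, -0.0003, 3.1415] [ 0.1 -0.4 -1.7]
side outer_lid_top 0.83 [ 498.6 -245.6  138.9] px [396.1 221.6]
side caddy 0.71 [ 499.1 -242.2    0.6] px [387.6 288.8]
[  43.1 -561.7  439.5]
[393.6 238.9]
[390.2 271. ]
```

View pics/c6.png

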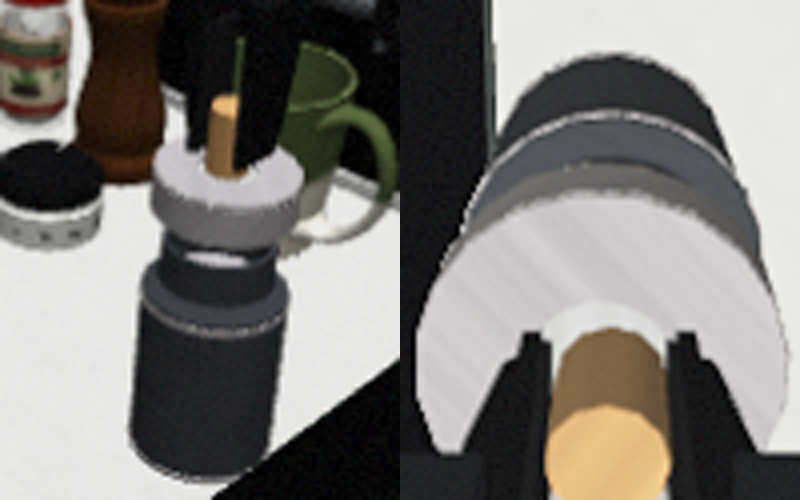

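{"op": "drive_tool", "data": {
  "rows": [
    [[-0.004,0.006,0,0,0,0,0],[0,0,0.02,0,0,0,0],[0,0,0.02,0,0,0,0],[0,0,0.02,0,0,0,0],[0,0,0.01,0,0,0,0]]
  ]
}}

```text
t: 9.2
eef_pos: [501.4, -243.4, 147.1]
tcp_rot: [-3.141, 0.0, 3.141]
ft_force: [-0.5, -2.0, -2.0]
opening: 0.185
grip_force: 29.8
```

{"op": "drive_tool", "data": {
  "rows": [
    [[0,0,0.008,0,0,0,0],[0,0,0.008,0,0,0,0],[0,0,0.004,0,0,0,0],[0,0,0,0,0,0,0]]
  ]
}}

```text
t: 9.7
eef_pos: [501.3, -243.2, 142.3]
tcp_rot: [3.141, -0.0, 3.141]
ft_force: [-0.2, -1.6, -3.2]
opening: 0.182
grip_force: 29.8
```

{"op": "drive_tool", "data": {
  "rows": [
    [[0,-0.003,0.006,0,0,0,0],[0,0,0.006,0,0,0,0],[0,0,0.004,0,0,0,0],[0,0,0,0,0,0,0]]
  ]
}}

```text
t: 10.2
eef_pos: [501.3, -243.9, 138.2]
tcp_rot: [3.141, -0.0, 3.141]
ft_force: [-0.6, -2.0, -3.8]
opening: 0.182
grip_force: 29.8
```

{"op": "drive_tool", "data": {
  "rows": [
    [[0,-0.003,0.004,0,0,0,0],[0,0,0.003,0,0,0,0],[0,0,0,0,0,0,0]]
  ]
}}

```text
t: 10.58
eef_pos: [501.4, -244.6, 137.0]
tcp_rot: [-3.142, 0.0, 3.141]
ft_force: [-1.3, 1.0, 4.5]
opening: 0.177
grip_force: 29.8
```

{"op": "drive_tool", "data": {
  "rows": [
    [[0,0.001,0,0,0,0,0.3],[0,0,0,0,0,0,0.5],[0,0,0,0,0,0,0.7],[0,0,0,0,0,0,1],[0,0,0,0,0,0,1]]
  ]
}}

```text
t: 11.2
eef_pos: [501.3, -244.4, 136.6]
tcp_rot: [3.141, 0.0, 3.141]
ft_force: [0.0, 0.1, -0.4]
opening: 0.65
grip_force: 0.0
```

```bash
python3 - <<'E'
from h import *
s=env.state(); print(s['t'],s['eef_pos'],np.array(s['tcp_rot']).round(4).tolist(),s['ft_force'],s['opening'])
p=look('side',['outer_lid_top','outer_lid','inner_lid','caddy'])
q=look('wrist',['outer_lid_top','outer_lid','caddy'])
a=cv2.resize(p['color'][180:305,340:440],None,fx=4,fy=4,interpolation=cv2.INTER_CUBIC);b=cv2.resize(q['color'][150:275,270:370],None,fx=4,fy=4,interpolation=cv2.INTER_CUBIC)
cv2.imwrite('pics/c7.png',np.hstack([a,b]))
E
```

```text
11.2 [ 501.3 -244.4  136.6] [3.1415, 0.0, 3.1411] [ 0.   0.1 -0.4] 0.6500998512522405
side outer_lid_top 0.71 [ 503.8 -246.5  111.6] px [397.  235.2]
side outer_lid 0.57 [ 498.9 -243.1   90.5] px [392.4 246.4]
side inner_lid 0.8 [ 497.2 -244.9   86.2] px [392.4 249.3]
side inner_lid 0.27 [ 497.6 -242.    -0.9] px [386.9 289.8]
side caddy 0.8 [ 498.7 -242.2   -3.2] px [387.3 290.6]
wrist outer_lid 0.67 [ 499.6 -248.9   91.9] px [317.6 233.1]
wrist caddy 0.74 [ 500.2 -247.8   -2.7] px [320.2 197.6]
wrist caddy 0.48 [386.8 -76.8  -2.2] px [512.5  75. ]
```

View pics/c7.png

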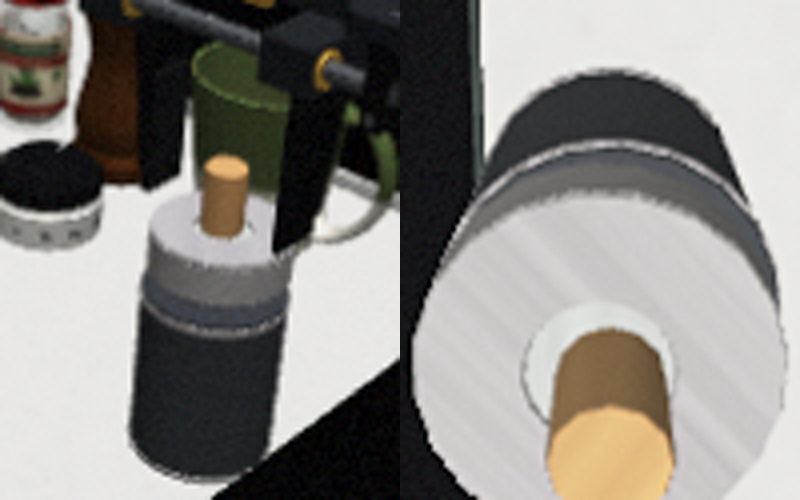

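{"op": "drive_tool", "data": {
  "rows": [
    [[0.003,0,0,0,0,0,1],[0,0,0,0,0,0,1],[0,0,0,0,0,0,1],[0,0,0,0,0,0,1]]
  ]
}}

```text
t: 12.15
eef_pos: [500.6, -244.4, 136.6]
tcp_rot: [3.141, -0.0, 3.141]
ft_force: [0.3, -0.2, -0.6]
opening: 1.002
grip_force: 0.0
```

```bash
python3 - <<'E'
from h import *
s=env.state(); print(s['t'],s['eef_pos'],s['opening'])
p=env.read_camera('wrist'); hsv=cv2.cvtColor(p['color'],cv2.COLOR_BGR2HSV)
m=((hsv[...,0]<25)&(hsv[...,1]>70)).astype(np.uint8);m[:225]=0;m[275:]=0;m[:,:300]=0;m[:,345:]=0
for v in range(235,275,6): 
    x=np.nonzero(m[v])[0]; print(v,x.min(),x.max(),end='; ')
g=cv2.cvtColor(p['color'],cv2.COLOR_BGR2GRAY)
print('\nrow 240',g[240,265:380].tolist()); print('col320',g[160:235,320].tolist())
for X in ([500.3,-244.4,139],[500.3,-244.4,112],[500.3,-274.4,112],[500.3,-214.4,112],[470.3,-244.4,112]): print(X,proj(p,X))
E
```

```text
12.15 [ 500.6 -244.4  136.6] 1.0016651079657062
235 315 329; 241 310 334; 247 309 335; 253 308 336; 259 308 337; 265 307 338; 271 308 336; 
row 240 [20, 19, 13, 23, 19, 20, 20, 11, 123, 192, 205, 204, 205, 206, 206, 207, 208, 207, 203, 204, 204, 207, 208, 207, 208, 207, 206, 206, 205, 208, 208, 205, 206, 204, 203, 195, 173, 210, 221, 221, 221, 220, 216, 218, 217, 147, 103, 108, 111, 110, 109, 109, 109, 106, 106, 105, 105, 104, 105, 105, 103, 101, 99, 98, 96, 94, 90, 86, 79, 70, 202, 224, 223, 191, 191, 199, 200, 201, 200, 198, 199, 201, 204, 206, 207, 208, 208, 204, 206, 203, 204, 206, 204, 205, 205, 205, 204, 207, 206, 209, 207, 193, 226, 233, 232, 232, 233, 232, 233, 232, 231, 231, 231, 231, 231]
col320 [233, 232, 232, 232, 232, 234, 231, 204, 138, 84, 47, 49, 51, 52, 49, 52, 49, 49, 49, 53, 51, 49, 50, 52, 48, 69, 170, 184, 76, 82, 88, 88, 98, 101, 105, 104, 105, 99, 127, 149, 176, 209, 207, 205, 205, 202, 204, 206, 204, 203, 205, 204, 200, 199, 197, 197, 199, 198, 197, 198, 200, 198, 200, 199, 202, 203, 210, 217, 218, 217, 218, 220, 206, 146, 99]
[500.3, -244.4, 139] [324.6 268.3]
[500.3, -244.4, 112] [324.3 247.3]
[500.3, -274.4, 112] [276.9 247.3]
[500.3, -214.4, 112] [371.6 247.4]
[470.3, -244.4, 112] [324.4 201.9]
```

{"op": "drive_tool", "data": {
  "rows": [
    [[0.002,0,0.03,0,0,0,1],[0,0,0.03,0,0,0,1],[0,0,0.02,0,0,0,1],[0,0,0.008,0,0,0,1],[0,0,0,0,0,0,0.8]]
  ]
}}

```text
t: 12.82
eef_pos: [500.1, -244.4, 114.5]
tcp_rot: [3.141, -0.0, 3.141]
ft_force: [-1.2, -0.2, 0.2]
opening: 0.939
grip_force: 0.0
```

{"op": "drive_tool", "data": {
  "rows": [
    [[0,0,0,0,0,0,0.75],[0,0,0,0,0,0,0.7],[0,0,0,0,0,0,0.7]]
  ]
}}

```text
t: 13.2
eef_pos: [500.1, -244.4, 114.7]
tcp_rot: [3.142, 0.0, 3.141]
ft_force: [0.2, -0.2, 0.2]
opening: 0.71
grip_force: 0.0
```

{"op": "drive_tool", "data": {
  "rows": [
    [[0,0,0,0,0,0,0.67],[0,0,0,0,0,0,0.65],[0,0,0,0,0,0,0.63],[0,0,0,0,0,0,0.6],[0,0,0,0,0,0,0.5]]
  ]
}}

```text
t: 13.82
eef_pos: [500.1, -244.4, 114.6]
tcp_rot: [3.142, 0.0, 3.141]
ft_force: [0.6, -0.9, 1.2]
opening: 0.623
grip_force: 30.0
```

{"op": "drive_tool", "data": {
  "rows": [
    [[0,0,0,0,0,0,0.4],[0,0,0,0,0,0,0.4],[0,0,0,0,0,0,0.4]]
  ]
}}

```text
t: 14.2
eef_pos: [500.1, -244.4, 114.6]
tcp_rot: [3.142, 0.0, 3.141]
ft_force: [0.5, -0.6, 0.2]
opening: 0.623
grip_force: 30.0
```

{"op": "drive_tool", "data": {
  "rows": [
    [[0,0,-0.008,0,0,0,0.4],[0,0,-0.012,0,0,0,0.4],[0,0,-0.02,0,0,0,0.4],[0,0,-0.02,0,0,0,0.4],[0,0,0,0,0,0,0.4]]
  ]
}}

```text
t: 14.82
eef_pos: [500.3, -244.5, 130.1]
tcp_rot: [-3.141, 0.001, 3.141]
ft_force: [0.2, -0.4, -1.2]
opening: 0.621
grip_force: 30.0
```

```bash
python3 - <<'E'
from h import *
s=env.state(); print(s['t'],s['eef_pos'],s['opening'],s['ft_force'],s['moment'])
look('side',['outer_lid_top','inner_lid','caddy'])
E
```

```text
14.825 [ 500.3 -244.5  130.1] 0.6205045866261844 [ 0.2 -0.4 -1.2] [ 0.1 -0.   0. ]
side outer_lid_top 0.76 [ 501.5 -244.7  127.7] px [396.2 226.9]
side inner_lid 0.56 [ 663.5 -173.3    1.6] px [410.6 240.2]
side caddy 0.56 [ 500.6 -244.6   -1.4] px [389.1 289.9]
```

{"op": "drive_tool", "data": {
  "rows": [
    [[0,0,-0.04,0,0,0,0.4],[0,0,-0.08,0,0,0,0.4],[0,0,-0.12,0,0,0,0.4],[0,0,-0.12,0,0,0,0.4],[0,0,-0.12,0,0,0,0.4]]
  ]
}}

```text
t: 15.65
eef_pos: [500.0, -244.3, 251.2]
tcp_rot: [-3.141, 0.0, 3.141]
ft_force: [0.3, 0.1, -1.1]
opening: 0.618
grip_force: 30.0
```

{"op": "drive_tool", "data": {
  "rows": [
    [[0,0,-0.04,0,0,0,0.4],[0,0,0,0,0,0,0.4],[0,0,0,0,0,0,0.4],[0,0,0,0,0,0,0.4]]
  ]
}}

```text
t: 16.15
eef_pos: [499.9, -244.3, 258.6]
tcp_rot: [3.141, -0.001, 3.141]
ft_force: [-0.6, -1.2, -1.3]
opening: 0.62
grip_force: 30.0
```

```bash
python3 - <<'E'
from h import *
s=env.state(); print(s['t'],s['eef_pos'],s['opening'],s['ft_force'],s['tcp_rot'],s['qvel'])
p=look('side',['outer_lid_top','outer_lid','inner_lid','caddy','timer','tealight','big_mug'])
q=look('wrist',['inner_lid','caddy'])
look('top',['tealight','timer'])
hsv=cv2.cvtColor(p['color'],cv2.COLOR_BGR2HSV)
m=((hsv[...,0]<22)&(hsv[...,1]>90)&(hsv[...,2]>100)).astype(np.uint8);m[:195]=0;m[250:]=0;m[:,:375]=0;m[:,415:]=0
ys,xs=np.nonzero(m); print('knob px',xs.min(),xs.max(),ys.min(),ys.max(),'expected top',proj(p,[500,-243.5,139]),'base',proj(p,[500,-243.5,109]))
E
```

```text
16.15 [ 499.9 -244.3  258.6] 0.6196105988805707 [-0.6 -1.2 -1.3] [ 3.1 -0.   3.1] [-0. -0. -0. -0.  0. -0.]
side outer_lid_top 0.94 [ 500.2 -244.2  257. ] px [403.  150.9]
side outer_lid 0.72 [ 498.2 -243.3  236.5] px [400.5 164.1]
side outer_lid 0.49 [639.4  91.1   4.5] px [319.4 202.2]
side inner_lid 0.83 [ 500.  -244.4   89.1] px [393.3 247.1]
side caddy 0.91 [ 499.3 -244.     0.2] px [388.4 289.4]
side timer 0.59 [582.3 -72.4  -0.1] px [350.5 236.1]
side tealight 0.53 [386.4 -74.1  -1.2] px [279.6 273.2]
side tealight 0.49 [582.  -70.6   0.9] px [349.8 235.5]
side big_mug 0.71 [ 665.6 -174.7    2.8] px [411.8 239.6]
wrist inner_lid 0.92 [ 498.1 -248.5   85.2] px [319.7 188.4]
wrist caddy 0.57 [ 498.  -245.3   -3.4] px [322.6 173.1]
top tealight 0.73 [386.7 -77.9   1.8] px [358.3 274.2]
top tealight 0.33 [675.3 193.4   0.8] px [242.3 156. ]
top timer 0.72 [582.8 -71.8  -1.3] px [352.7 191.2]
top timer 0.48 [673.7 195.9   0.6] px [241.3 156.6]
knob px 391 401 219 238 expected top [395.6 220.8] base [394.  236.7]
```

```bash
python3 -c "
from cell import env
print(env.job_done())"
```

```text
the job is handed in; nothing more can be done
None
```

I handed the job in at about 16.6 s of the 58 s. Both lids went onto the tin and measured fully seated. The outer lid was then lifted off alone and is held level and still, lower edge about 100 mm above the knob. The tin and the bystanders I re-checked (tealight, timer, mug) read within measurement error of where they started.

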